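# Slide the bench stone into its recess

## Task

Pick up the sharpening stone, lay it flat on the rest beside the recess of the honing board, then slide it across the board until it drops into the recess, and leave it there fully home. Use a light hand: the stone is brittle, so do not let it fall onto the board, bear down on it or jam it hard against the recess wall. Leave the oil bottle, chisel, honing guide and drink can where they are.

Things in the scene. Friction and masses are not known exactly. Their poses are not given: they have to be found in the camera images.
- stone: Loose two-layer grey sharpening stone, a plain brick 150 (its x) x 50 (its y) x 20 mm (z), about 0.36 kg (can be 20 % more or less). Origin at the centre of its underside, z up. Either end may lead. Brittle: a push of 25 N between stone and board is already too hard.
- station: Fixed plywood sharpening station: base 220 (its x) x 180 mm (y), top 15 mm above the bench, a cleat 13 mm wide, 10 mm high along each x end. Origin at the base's centre at bench height. Between the cleats, centred in x and square to them, is jammed a bamboo honing board 192 (x) x 130 (y) x 18 mm with a recess for the stone. It does not shift under ordinary pushes (it takes over 70 N).
- rest (a point): Point on the honing board's flat top face (33 mm above the bench), 36 mm towards -y of the station's centre; axes as the station's. About the middle of the flat rest, 62 mm wide (y), 192 mm long (x), whose +y edge is the recess's near edge. The stone can lie here, its x along the station's x. A finger notch 36 mm long (x) cuts 22 mm into the rest at mid-length, another the 15 mm far rim.
- bed (a point): Mean centre of the recess on its floor, 27 mm above the bench, 23.5 mm towards +y of the station's centre. Recess 153 (x) x 53 (y) x 6 mm deep: 1.5 mm to spare all round the stone. The board gets pushed along the cleats in use and is not measured: the true recess (and rest) lies up to 15 mm either way along the station's y from this point (exact in x); find it by feel or by eye.
- oil: White plastic oil bottle, 48 mm diameter, 105 mm tall, standing; origin under its centre. Bystander.
- chisel: Bench chisel with wooden handle, 250 mm long, lying on the bench along its x; origin on the bench near mid-length. Bystander.
- guide: Small metal honing guide, about 60 x 100 x 25 mm, on the bench; origin under its roller. Bystander.
- can: Aluminium drink can, 66 mm diameter, 122 mm tall, standing; origin under its centre. Bystander.
Things that resemble listed ones, but are neither listed nor needed, are in the scene too. What is meant by the stone is not purple or yellow, and is the larger of those in its own colour.

How it is judged (in metres and radians):
On the way, in this order (a step that is already met when the one before it is completed fails the run):
1. the stone rests flat on the board's top face, beside the recess (contact force between stone and station above 0.3 N and z of stone in the frame of station between 0.031 and 0.035 m and angle between stone's own z axis and vertical below 0.06 rad and angle between the x axis of stone and the x axis of station, either way round below 0.15 rad and y of stone in the frame of station below 0 m), for 0.2 s.
2. the stone has dropped into the recess (z of stone in the frame of station between 0.0255 and 0.0285 m and angle between stone's own z axis and vertical below 0.03 rad and angle between the x axis of stone and the x axis of station, either way round below 0.06 rad), for 0.2 s.
At the end, for the whole second after the job is handed in: The stone lies still in the recess, let go: its underside within 1.5 mm of the recess floor, level within 0.025 rad, parallel to the station within 0.06 rad, within 5 mm of the station's middle in x and 19 mm of bed in y (z of stone in the frame of station between 0.0255 and 0.0285 m and x of stone in the frame of station between -0.005 and 0.005 m and y of stone in the frame of station between 0.0045 and 0.0425 m and angle between stone's own z axis and vertical below 0.025 rad and angle between the x axis of stone and the x axis of station, either way round below 0.06 rad and linear speed of stone below 0.01 m/s); the robot touches nothing.
It fails at once if the stone is dropped on, pressed on or jammed against the board with more than 25 N (contact force between stone and station above 25 N).
It fails at once if the oil bottle is moved by more than 30 mm (distance of oil from where it was at the start of the episode above 0.03 m).
It fails at once if the chisel is moved by more than 30 mm (distance of chisel from where it was at the start of the episode above 0.03 m).
It fails at once if the honing guide is moved by more than 30 mm (distance of guide from where it was at the start of the episode above 0.03 m).
It fails at once if the drink can is moved by more than 30 mm (distance of can from where it was at the start of the episode above 0.03 m).
It also fails if it takes over 67 s, if anything falls off the work surface, if the arm or the gripper's body presses on something with over 40 N, if the wrist force passes 120 N, or if a joint passes its speed limit or range.

## Robot

A 7-joint arm with a two-finger parallel gripper is mounted at the origin on the work surface. World frame = base frame: x ahead of the robot, y to its left, z up, the work surface at z = 0. Lengths are in m, angles in degrees, forces in N, time in s.
With the tool pointing down it reaches from about 0.425 to 0.875 m from the base axis. Payload 8.4 kg.
Tool frame: the origin (TCP) lies on the front face of the gripper's body, between the roots of the fingers; the fingertips stand 73 mm ahead of it and the grasp point (between the pads) lies 54 mm ahead of it; z points along the fingers, y is the line along which they close (so a half turn about z gives the same grasp; the last joint's range is limited). The gripper opens to 85 mm and grips with 20 to 120 N. Pads are 22 mm wide; open, the fingers measure 114 mm over their backs; the gripper's body (76 mm by 85 mm) begins 54 mm behind the grasp point. The pads swing forward as they close: fully open they stand 13 mm farther back than shut.
Start: joints at [63.358, 19.091, 2.286, 83.961, -0.768, 76.965, -3.352], TCP at [0.232, -0.607, 0.304] pointing down, gripper open.
Joint ranges: [-147.57, 147.57], [-21.85, 119.76], [-74.77, 79.35], [14.55, 137.4], [-85.83, 265.84], [4.83, 119.75], [-152.11, 152.11]. Speed limits (degrees/s): [127.2, 127.2, 159.86, 159.86, 180, 180, 180].

## Interface

Orientations are given as [roll, pitch, yaw] about the fixed x, y, z axes, in that order (R = Rz(yaw) Ry(pitch) Rx(roll)).
In Python, from plant import arm, snapshot gives the robot as it stands.
- The arm moves only by the tool play_rows, never from a script. Its arguments are lists of equal length, an entry for each row: "linear": the shift along the tool's x, y, z in cm, a list of three; "delta_rot": the turn, a rotation vector about the tool's x, y, z in rad, a list of three. A call has 1 to 12 rows; each row shifts and turns the commanded pose from where the row before left it, along the tool's axes as they then stand; what a row does not reach is not made up. A row lasts 1/8 s, in which the tool goes at most 62.5 mm and 10.7 degrees, less where a joint would pass 70% of its speed; a pose out of reach is approached as far as the arm can. A call is refused whole if a number of a shift passes 6.25 or a number of a turn 0.188, either way. A call with a gripper value outside its range is refused whole. "hand" is the closure in counts, from 0 (fully open) to 255 (shut), set as the call begins (left out, the last holds). The fingers move at their own pace and stop on an object; "squeeze" is the grip in N (left out, the last holds). Time passes only in rows, so rows that do not move let the fingers close. It gives the time, the measured TCP pose, the force, the opening and the grip force at its end, in the units of the state.
- arm.get_state(): the state, without advancing time (a new reading comes with each control period).
- snapshot(name): name is "scene" or "top" or "wrist"; returns a dict with "frame" (400x640x3 uint8, red, green, blue), "vertical_fov" (degrees; the focal length in pixels is half the picture's height over the tangent of half this angle, whatever the lens; pixels are square), "cx", "cy" (the principal point, pixels), "extrinsics" (4x4, takes a point from camera to world coordinates); the wrist camera has in their place "mount" (4x4, takes a point from camera to tool coordinates, whose origin is the TCP and whose axes are the flange's). Camera axes: x right, y up, looking along -z (the intrinsics and any distortion apply to the point x, -y, -z); pixel columns grow to the right and rows downward; lengths in m; the calibration is good to about 2 mm. The wrist camera is an equidistant fisheye: a pixel r from the principal point sees the ray r / f radians off the axis. A picture is of the moment at which its call begins: read the wrist's pose just before it. There is no depth.
- arm.finish_job(): hands the job in; it is judged then, once.
The state is a dict: "t": time; "q": joint angles; "dq": joint speeds; "joint_torque": joint torques, N m; "eef_pos": TCP position; "eef_rot": TCP orientation; "wrist_force": force on the tool from outside, world axes, zero at the start; "moment": the same for the moment, N m; "finger_gap": opening from 0.0 (shut) to 1.0 (fully open); "finger_force": force on a finger pad.
Only numpy, scipy, OpenCV 4.12 (cv2) and the standard library are available. Lean on these libraries where they do the work, as an engineer would, in place of code of your own. Each camera call takes 0.05 s, during which the arm holds its last target. There are 200 camera calls.

## Working session

There is one attempt and no reset: what is moved stays moved. The work goes in short steps, Python scripts to look and compute and a tool call to move; the robot and the scene stay as the last step left them, time stands still between calls to the robot, and variables do not carry over. Pictures are saved under pics/ and viewed, at most 10 in all, crops included, and the job is handed in when it is done.

Besides the shell and the picture viewer there is one more tool, called as name(argument=value, ...) on one line, values as JSON. play_rows: Moves the arm, as the interface text tells. Its arguments: {"type":"object","properties":{"linear":{"type":"array","items":{"type":"array","items":{"type":"number"}}},"delta_rot":{"type":"array","items":{"type":"array","items":{"type":"number"}}},"hand":{"type":"number"},"squeeze":{"type":"number"}},"required":["linear","delta_rot"]}

```bash
mkdir -p pics
cat > h.py <<'E'
import numpy as np, cv2, pickle
from plant import arm, snapshot
from scipy.spatial.transform import Rotation as R
def save(n,f):
    s=snapshot(n); cv2.imwrite(f'pics/{f}.png',s['frame'][:,:,::-1]); pickle.dump(s,open(f'pics/{f}.pkl','wb')); return s
def pt(s,u,v,z,T=None):
    f=200/np.tan(np.radians(s['vertical_fov'])/2)
    a=(u-s['cx'])/f; b=(v-s['cy'])/f
    if T is None: T=s['extrinsics']; d=np.array([a,-b,-1])
    else:
        r=np.hypot(a,b); k=np.sin(r)/r if r>1e-9 else 1
        d=np.array([a*k,-b*k,-np.cos(r)])
    d=T[:3,:3]@d; o=T[:3,3]; return o+d*(z-o[2])/d[2]
def tcp():
    st=arm.get_state(); T=np.eye(4); T[:3,:3]=R.from_euler('xyz',st['eef_rot'],degrees=True).as_matrix(); T[:3,3]=st['eef_pos']; return T
E
python3 - <<'E'
from h import *
st=arm.get_state(); print(st)
for n in ('top','scene'):
    s=save(n,n+'0'); print(s['vertical_fov'],s['cx'],s['cy'],s['extrinsics'].round(3).tolist())
E
```

```text
{'t': 0.0, 'q': array([63.35642369, 19.13135131,  2.28562056, 84.01146856, -0.76704243,
       76.96479053, -3.35122172]), 'dq': array([-0.00371846, -0.07736093, -0.01192312,  0.03359957,  0.01036314,
        0.04709368,  0.07965191]), 'joint_torque': array([-7.60886974e-05, -6.58561778e+01,  1.36517856e+00, -4.05575538e+01,
        1.67125196e-02,  1.23805337e-02,  7.00313791e-06]), 'eef_pos': array([ 0.23236034, -0.60668761,  0.30302251]), 'eef_rot': array([-1.79907915e+02,  7.29972649e-03,  2.09586303e+01]), 'wrist_force': array([ 0.11691085,  0.5148678 , -0.98264537]), 'moment': array([ 0.01517326, -0.03678803,  0.0560744 ]), 'finger_force': 0.0, 'finger_gap': 1.0019790265536774}
53.31435460281473 319.4423890574139 208.77781519339436 [[-0.06, 0.977, -0.206, 0.391], [-0.998, -0.059, 0.01, -0.042], [-0.002, 0.207, 0.978, 1.077], [0.0, 0.0, 0.0, 1.0]]
46.7117223615697 321.6572821694057 195.4944800688863 [[0.219, -0.615, 0.757, 1.5], [0.976, 0.123, -0.182, -0.276], [0.019, 0.779, 0.627, 0.792], [0.0, 0.0, 0.0, 1.0]]
```

View pics/top0.png

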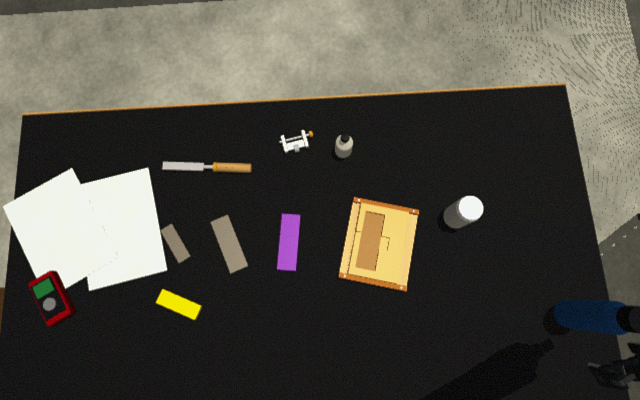

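View pics/scene0.png

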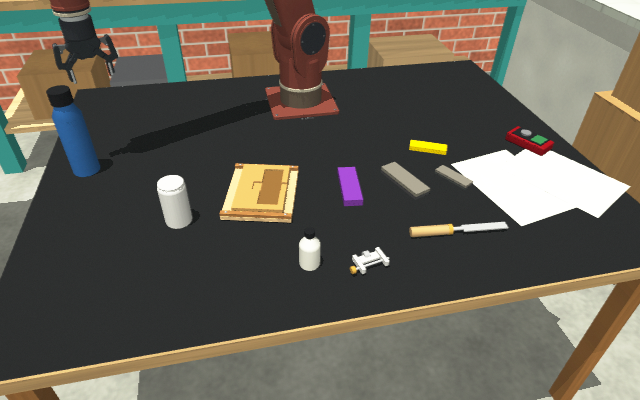

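Top view: the large grey stone is at about (229,244), with the smaller grey one at (176,243). The station is at about (380,244), with the recess (brown) on its left and the rest with its notch on the right. I'll enlarge the crop.

Run:
```python
from h import *
im=cv2.imread('pics/top0.png')
a=cv2.resize(im[185:300,200:430][:, 0:60],None,fx=5,fy=5,interpolation=cv2.INTER_CUBIC)
b=cv2.resize(im[185:300,330:430],None,fx=5,fy=5,interpolation=cv2.INTER_CUBIC)
c=np.hstack([a,b]); print(c.shape); cv2.imwrite('pics/crop0.png',c)
```

```text
(575, 800, 3)
```

View pics/crop0.png

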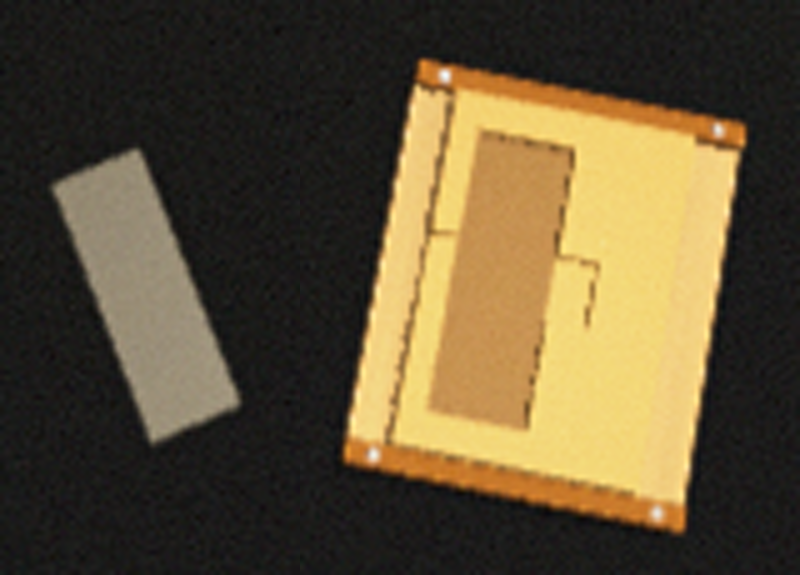

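Run:
```python
from h import *
s=pickle.load(open('pics/top0.pkl','rb'))
L=lambda x,y:(200+x/5-.4,185+y/5-.4)
Q=lambda x,y:(330+(x-300)/5-.4,185+y/5-.4)
def rep(n,P,z):
    p=np.array([pt(s,*q,z)[:2] for q in P]); print(n,p.round(4).tolist(),'c',p.mean(0).round(4))
    for i in range(4):
        d=p[(i+1)%4]-p[i]; print('  len %.4f ang %.2f'%(np.hypot(*d),np.degrees(np.arctan2(d[1],d[0]))))
rep('stone',[L(52,186),L(138,149),L(241,405),L(152,442)],.02)
rep('station',[Q(420,60),Q(746,123),Q(685,530),Q(345,460)],.025)
rep('recess',[Q(482,130),Q(574,149),Q(527,430),Q(429,410)],.03)
rep('board',[Q(455,90),Q(697,137),Q(645,493),Q(387,442)],.033)
w=snapshot('wrist'); print({k:(v if k!='frame' else 0) for k,v in w.items()})
```

```text
stone [[0.5965, 0.2431], [0.614, 0.1966], [0.4732, 0.1441], [0.4567, 0.1912]] c [0.5351 0.1938]
  len 0.0497 ang -69.35
  len 0.1503 ang -159.56
  len 0.0499 ang 109.27
  len 0.1491 ang 20.39
station [[0.6415, -0.148], [0.596, -0.3208], [0.3839, -0.2653], [0.4301, -0.0923]] c [ 0.5129 -0.2066]
  len 0.1787 ang -104.76
  len 0.2192 ang 165.35
  len 0.1791 ang 75.05
  len 0.2186 ang -14.75
recess [[0.5998, -0.1777], [0.5865, -0.226], [0.4396, -0.1876], [0.4529, -0.1376]] c [ 0.5197 -0.1822]
  len 0.0501 ang -105.44
  len 0.1518 ang 165.37
  len 0.0518 ang 75.07
  len 0.1522 ang -15.27
board [[0.6219, -0.1647], [0.5884, -0.2917], [0.4038, -0.245], [0.4377, -0.1143]] c [ 0.513  -0.2039]
  len 0.1313 ang -104.78
  len 0.1904 ang 165.83
  len 0.1350 ang 75.47
  len 0.1910 ang -15.29
{'frame': 0, 'vertical_fov': 65.70646984690485, 'cx': 323.5875103758449, 'cy': 199.9489774983696, 'mount': array([[-1.00341562e-04,  9.46874567e-01,  3.21603086e-01,
         8.29546129e-02],
       [ 9.99999844e-01,  2.71808859e-04, -4.88264437e-04,
         4.50136537e-04],
       [-5.49739745e-04,  3.21602987e-01, -9.46874446e-01,
        -7.08254549e-02],
       [ 0.00000000e+00,  0.00000000e+00,  0.00000000e+00,
         1.00000000e+00]])}
```

play_rows(linear=[[0, 0, -4], [0, 0, -4], [4.24, -1.69, 0], [4.24, -1.69, 0], [4.24, -1.69, 0], [4.24, -1.69, 0], [4.24, -1.69, 0], [4.24, -1.69, 0], [4.24, -1.69, 0], [4.24, -1.69, 0]], delta_rot=[[0, 0, 0], [0, 0, 0], [0, 0, 0], [0, 0, 0], [0, 0, 0], [0, 0, 0], [0, 0, 0], [0, 0, 0], [0, 0, 0], [0, 0, 0]], hand=0)

```text
t: 1.4
eef_pos: [0.5017, -0.3583, 0.3837]
eef_rot: [-180.0, 0.0, 20.9]
wrist_force: [0.1, -0.7, -0.3]
finger_gap: 0.997
finger_force: 0.0
```

play_rows(linear=[[1.925, -4.2, 0], [1.925, -4.2, 0], [1.925, -4.2, 0], [1.925, -4.2, 0], [1.925, -4.2, 0], [1.925, -4.2, 0], [1.925, -4.2, 2.5], [1.925, -4.2, 2.5], [1.925, -4.2, 2.5], [1.925, -4.2, 2.5], [1.925, -4.2, 2.5], [1.925, -4.2, 2.5]], delta_rot=[[0, 0, 0], [0, 0, 0], [0, 0, 0], [0, 0, 0], [0, 0, 0], [0, 0, 0], [0, 0, 0], [0, 0, 0], [0, 0, 0], [0, 0, 0], [0, 0, 0], [0, 0, 0]])

```text
t: 2.9
eef_pos: [0.5363, 0.1951, 0.2331]
eef_rot: [180.0, -0.0, 20.9]
wrist_force: [1.4, -0.3, 0.2]
finger_gap: 1.0
finger_force: 0.0
```

Run:
```python
from h import *
T=tcp(); s=save('wrist','w1'); pickle.dump(T,open('pics/w1T.pkl','wb')); print(T[:3,3])
```

```text
[0.53627828 0.19507796 0.23307134]
```

View pics/w1.png

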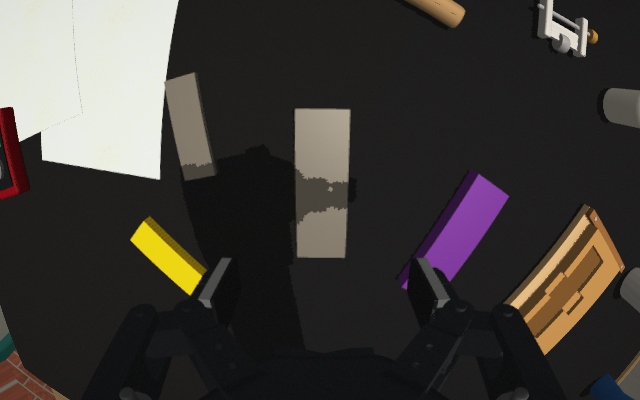

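Wrist view: stone corners are at about (294,109), (351,110), (345,258), (297,257), and the open finger tips are at about (229,258) and (416,259). I'll use these for both the stone pose and the tip depth.

Run:
```python
from h import *
s=pickle.load(open('pics/w1.pkl','rb'));T=pickle.load(open('pics/w1T.pkl','rb'))
W=T@s['mount']
p=np.array([pt(s,*q,.02,W) for q in [(294,108.5),(351,109.5),(345.5,258),(297,257.5)]]); print(p.round(4),p.mean(0))
for i in range(4):
    d=p[(i+1)%4]-p[i]; print(np.hypot(*d[:2]),np.degrees(np.arctan2(d[1],d[0])))
print('centre err in tool', (T[:3,:3].T@(p.mean(0)-T[:3,3])*1000).round(1))
# finger tips: tool coords along ray where |y|=42.5mm
for u,v in [(231,258),(222,259),(413,259),(426,257)]:
    M=s['mount']; f=200/np.tan(np.radians(s['vertical_fov'])/2); a=(u-s['cx'])/f;b=(v-s['cy'])/f;r=np.hypot(a,b);k=np.sin(r)/r
    d=M[:3,:3]@np.array([a*k,-b*k,-np.cos(r)]);o=M[:3,3]
    for Y in (.0425,): print(u,((o+d*((np.sign(d[1])*Y-o[1])/d[1]))*1000).round(1))
```

```text
[[0.5961 0.246  0.02  ]
 [0.6137 0.1974 0.02  ]
 [0.4721 0.1453 0.02  ]
 [0.4544 0.193  0.02  ]] [0.53408236 0.19540572 0.02      ]
0.05167895493908348 -70.13944984224963
0.15091625863895902 -159.78670616323078
0.05087656594092149 110.27889000052951
0.1512947898306935 20.516804046334716
centre err in tool [ -1.9  -1.1 213.1]
231 [ 13.1 -42.5  51.1]
222 [ 19.2 -42.5  39.3]
413 [11.8 42.5 52.4]
426 [21.9 42.5 36.1]
```

play_rows(linear=[[-0.16, 0, 3.2], [0, 0, 3.2], [0, 0, 3.2], [0, 0, 3.2], [0, 0, 1.3], [0, 0, 0.8], [0, 0, 0.5], [0, 0, 0]], delta_rot=[[0, 0, 0.008], [0, 0, 0], [0, 0, 0], [0, 0, 0], [0, 0, 0], [0, 0, 0], [0, 0, 0], [0, 0, 0]])

```text
t: 3.95
eef_pos: [0.5351, 0.1934, 0.0804]
eef_rot: [180.0, -0.0, 20.5]
wrist_force: [-0.2, 0.3, -0.0]
finger_gap: 1.0
finger_force: 0.0
```

play_rows(linear=[[0, 0, 0], [0, 0, 0], [0, 0, 0], [0, 0, 0], [0, 0, 0], [0, 0, 0], [0, 0, 0], [0, 0, 0]], delta_rot=[[0, 0, 0], [0, 0, 0], [0, 0, 0], [0, 0, 0], [0, 0, 0], [0, 0, 0], [0, 0, 0], [0, 0, 0]], hand=255, squeeze=30)

```text
t: 4.95
eef_pos: [0.5351, 0.1938, 0.0807]
eef_rot: [-180.0, -0.1, 20.5]
wrist_force: [-1.3, 0.2, 5.3]
finger_gap: 0.576
finger_force: 31.1
```

play_rows(linear=[[0, 0, -1], [0, 0, -3], [0, 0, -3], [0, 0, -3], [0, 0, 0], [0, 0, 0], [0, 0, 0], [0, 0, 0], [0, 0, 0], [0, 0, 0]], delta_rot=[[0, 0, 0], [0, 0, 0], [0, 0, 0], [0, 0, 0], [0, 0, 0.124], [0, 0, 0.124], [0, 0, 0.124], [0, 0, 0.124], [0, 0, 0.124], [0, 0, 0]])

```text
t: 6.2
eef_pos: [0.5346, 0.1932, 0.1801]
eef_rot: [180.0, 0.0, -15.0]
wrist_force: [0.6, 1.1, -3.0]
finger_gap: 0.577
finger_force: 32.7
```

play_rows(linear=[[0.34, 1.77, 0], [0.69, 3.54, 0], [0.69, 3.54, 0], [0.69, 3.54, 0], [0.69, 3.54, 0], [0.69, 3.54, 0], [0.69, 3.54, 0], [0.69, 3.54, 0], [0.69, 3.54, 0], [0.69, 3.54, 0], [0.69, 3.54, 0], [0.34, 1.77, 0]], delta_rot=[[0, 0, 0], [0, 0, 0], [0, 0, 0], [0, 0, 0], [0, 0, 0], [0, 0, 0], [0, 0, 0], [0, 0, 0], [0, 0, 0], [0, 0, 0], [0, 0, 0], [0, 0, 0]])

```text
t: 7.7
eef_pos: [0.5058, -0.2055, 0.1799]
eef_rot: [180.0, 0.0, -15.1]
wrist_force: [0.8, -0.1, -3.2]
finger_gap: 0.573
finger_force: 32.7
```

play_rows(linear=[[0.345, 1.77, 0], [0, 1.8, 0], [0, 0, 0]], delta_rot=[[0, 0, 0], [0, 0, 0], [0, 0, 0]])

```text
t: 8.07
eef_pos: [0.5006, -0.239, 0.1798]
eef_rot: [180.0, 0.0, -15.1]
wrist_force: [-0.5, -0.7, -3.2]
finger_gap: 0.576
finger_force: 32.7
```

Run:
```python
from h import *
T=tcp(); s=save('wrist','w2'); pickle.dump(T,open('pics/w2T.pkl','wb')); print(T[:3,3],arm.get_state()['eef_rot'],arm.get_state()['wrist_force'])
```

```text
[ 0.50059486 -0.2390207   0.17981579] [-1.79981070e+02  2.06764379e-02 -1.50468901e+01] [-0.39036408 -0.46914994 -2.81841353]
```

View pics/w2.png

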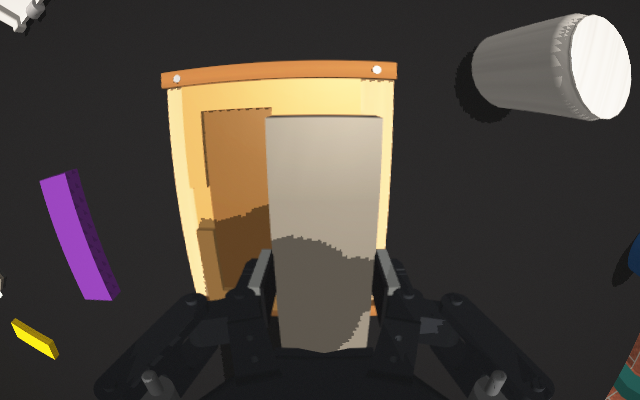

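The stone is held level over the station, its front edge at about (265..383,117). Recess front corners are (202,111) and (271,108), and the far recess edge runs from (202,111) to (208,187).

Run:
```python
from h import *
s=pickle.load(open('pics/w2.pkl','rb'));T=pickle.load(open('pics/w2T.pkl','rb'))
W=T@s['mount']
def t(q,z):
    return (T[:3,:3].T@(pt(s,*q,z,W)-T[:3,3])*1000).round(1)[:2]
for n,q,z in [('stoneL',(265,117),.119),('stoneR',(383,117),.119),('recL',(202,111),.033),('recR',(271,108),.033),('recL2',(208,187),.033),('cleatL',(161,73.5),.025),('cleatR',(397,62.5),.025),('boardL',(184,101),.033),('clinL',(163,88),.025),('clinR',(396,79),.025),('screwL',(177,78.5),.025),('screwR',(377,69.5),.025)]: print(n,t(q,z))
```

```text
stoneL [ 75.8 -24.5]
stoneR [75.8 25.7]
recL [ 77.9 -88.3]
recR [ 77.2 -36.4]
recL2 [ 19.9 -88.3]
cleatL [ 110.8 -126.3]
cleatR [111.5  53.5]
boardL [  86.6 -102.7]
clinL [  98.9 -124.9]
clinR [99.1 52.8]
screwL [ 104.9 -111.9]
screwR [105.4  38.7]
```

play_rows(linear=[[0, -0.3, 1.5], [0, 0, 2], [0, 0, 1.5], [0, 0, 0.7], [0, 0, 0.3], [0, 0, 0.1], [0, 0, 0.1], [0, 0, 0.1], [0, 0, 0]], delta_rot=[[0, 0, 0], [0, 0, 0], [0, 0, 0], [0, 0, 0], [0, 0, 0], [0, 0, 0], [0, 0, 0], [0, 0, 0], [0, 0, 0]])

```text
t: 9.25
eef_pos: [0.502, -0.2349, 0.1171]
eef_rot: [180.0, -0.0, -15.0]
wrist_force: [-0.3, -0.1, -2.1]
finger_gap: 0.574
finger_force: 32.6
```

play_rows(linear=[[0, 0, 0.05], [0, 0, 0.05], [0, 0, 0]], delta_rot=[[0, 0, 0], [0, 0, 0], [0, 0, 0]])

```text
t: 9.62
eef_pos: [0.5019, -0.2349, 0.1159]
eef_rot: [-180.0, 0.0, -15.0]
wrist_force: [-0.3, 1.2, -3.2]
finger_gap: 0.573
finger_force: 32.6
```

play_rows(linear=[[0, 0, 0.05], [0, 0, 0.05], [0, 0, 0]], delta_rot=[[0, 0, 0], [0, 0, 0], [0, 0, 0]])

```text
t: 10.0
eef_pos: [0.5019, -0.2349, 0.1149]
eef_rot: [-180.0, 0.0, -15.0]
wrist_force: [0.6, -0.2, -3.3]
finger_gap: 0.572
finger_force: 32.6
```

play_rows(linear=[[0, 0, 0.05], [0, 0, 0]], delta_rot=[[0, 0, 0], [0, 0, 0]])

```text
t: 10.25
eef_pos: [0.5019, -0.2349, 0.1144]
eef_rot: [-180.0, 0.0, -15.0]
wrist_force: [-0.2, 0.3, -2.3]
finger_gap: 0.574
finger_force: 32.6
```

play_rows(linear=[[0, 0, 0.05], [0, 0, 0]], delta_rot=[[0, 0, 0], [0, 0, 0]])

```text
t: 10.5
eef_pos: [0.5019, -0.2349, 0.1139]
eef_rot: [-180.0, 0.0, -15.0]
wrist_force: [0.2, 0.9, -3.1]
finger_gap: 0.574
finger_force: 32.6
```

play_rows(linear=[[0, 0, 0.03], [0, 0, 0]], delta_rot=[[0, 0, 0], [0, 0, 0]])

```text
t: 10.75
eef_pos: [0.502, -0.2349, 0.1137]
eef_rot: [-180.0, 0.0, -15.0]
wrist_force: [-1.7, -0.1, -1.3]
finger_gap: 0.575
finger_force: 32.8
```

play_rows(linear=[[0, 0, 0.03], [0, 0, 0], [0, 0, 0]], delta_rot=[[0, 0, 0], [0, 0, 0], [0, 0, 0]])

```text
t: 11.12
eef_pos: [0.502, -0.2349, 0.1137]
eef_rot: [180.0, -0.0, -15.0]
wrist_force: [-3.1, 1.4, 5.7]
finger_gap: 0.578
finger_force: 33.5
```

play_rows(linear=[[0, 0, 0.02], [0, 0, 0], [0, 0, 0]], delta_rot=[[0, 0, 0], [0, 0, 0], [0, 0, 0]])

```text
t: 11.5
eef_pos: [0.502, -0.2349, 0.1137]
eef_rot: [180.0, -0.0, -15.0]
wrist_force: [-4.4, 2.6, 6.5]
finger_gap: 0.573
finger_force: 33.8
```

play_rows(linear=[[0, 0, -0.04], [0, -0.3, 0], [0, -0.5, 0], [0, -0.5, 0], [0, -0.5, 0], [0, -0.5, 0], [0, -0.5, 0], [0, -0.5, 0], [0, -0.5, 0], [0, -0.5, 0], [0, -0.3, 0], [0, 0, 0]], delta_rot=[[0, 0, 0], [0, 0, 0], [0, 0, 0], [0, 0, 0], [0, 0, 0], [0, 0, 0], [0, 0, 0], [0, 0, 0], [0, 0, 0], [0, 0, 0], [0, 0, 0], [0, 0, 0]])

```text
t: 13.0
eef_pos: [0.5141, -0.1899, 0.1136]
eef_rot: [-180.0, -0.0, -15.0]
wrist_force: [-0.3, -2.3, 5.6]
finger_gap: 0.577
finger_force: 33.5
```

Run:
```python
from h import *
T=tcp(); s=save('wrist','w3'); pickle.dump(T,open('pics/w3T.pkl','wb')); print(T[:3,3],arm.get_state()['eef_rot'],arm.get_state()['wrist_force'])
im=cv2.imread('pics/w3.png'); cv2.imwrite('pics/w3c.png',cv2.resize(im[60:300,160:480],None,fx=2.5,fy=2.5,interpolation=cv2.INTER_CUBIC))
```

```text
[ 0.51414647 -0.18987047  0.1136421 ] [-1.79978834e+02 -9.75758712e-03 -1.49979736e+01] [-0.47146151 -3.57384968  4.47557857]
```

View pics/w3c.png

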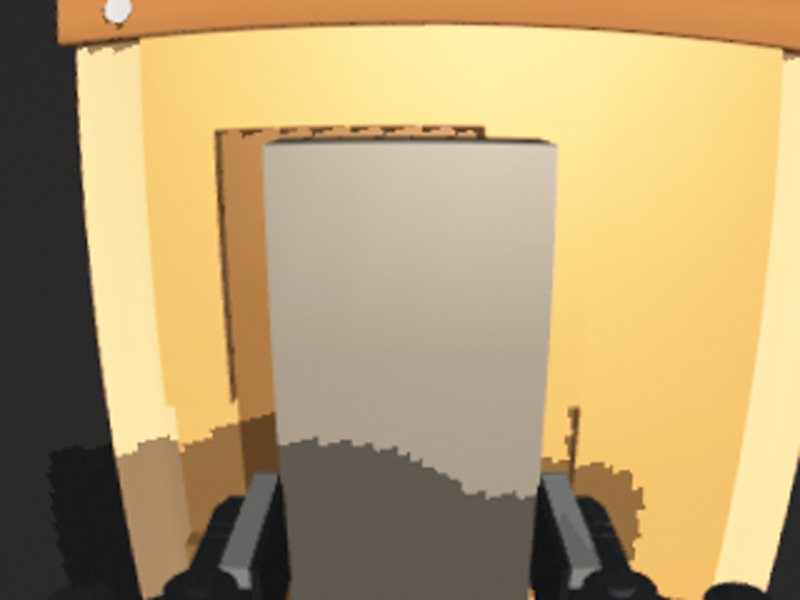

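The stone lies half over the recess. Crop recess front corners are (217,130) and (485,128), and stone front top corners are (265,144) and (556,144).

Run:
```python
from h import *
s=pickle.load(open('pics/w3.pkl','rb'));T=pickle.load(open('pics/w3T.pkl','rb'))
W=T@s['mount']
def t(q,z):
    q=(160+q[0]/2.5-.3,60+q[1]/2.5-.3)
    return (T[:3,:3].T@(pt(s,*q,z,W)-T[:3,3])*1000).round(1)[:2]
for n,q,z in [('stoneL',(264,143),.053),('stoneR',(557,144),.053),('recL',(216,129),.033),('recR',(485,126),.033),('recL2',(235,400),.033),('bL',(140,41),.033),('bR',(782,49),.033)]: print(n,t(q,z))
```

```text
stoneL [ 75.9 -24.4]
stoneR [75.7 25.4]
recL [ 77.9 -37.8]
recR [77.7 15. ]
recL2 [ 20.6 -37.2]
bL [ 96.8 -53.2]
bR [97.5 77.2]
```

play_rows(linear=[[0.04, -0.4, -0.03], [0, -0.4, 0], [0, -0.3, 0], [0, -0.12, 0], [0, 0, 0], [0, 0, 0]], delta_rot=[[0, 0, 0], [0, 0, 0], [0, 0, 0], [0, 0, 0], [0, 0, 0], [0, 0, 0]])

```text
t: 13.8
eef_pos: [0.5172, -0.1786, 0.1135]
eef_rot: [-180.0, 0.0, -15.0]
wrist_force: [-0.5, 0.4, -2.4]
finger_gap: 0.572
finger_force: 32.7
```

play_rows(linear=[[0, 0, 0.05], [0, 0, 0.05], [0, 0, 0]], delta_rot=[[0, 0, 0], [0, 0, 0], [0, 0, 0]])

```text
t: 14.18
eef_pos: [0.5174, -0.1788, 0.1128]
eef_rot: [-180.0, 0.0, -15.0]
wrist_force: [-0.4, 0.4, -3.1]
finger_gap: 0.573
finger_force: 32.7
```

play_rows(linear=[[0, 0, 0.05], [0, 0, 0.05], [0, 0, 0]], delta_rot=[[0, 0, 0], [0, 0, 0], [0, 0, 0]])

```text
t: 14.55
eef_pos: [0.5174, -0.1788, 0.1118]
eef_rot: [-180.0, 0.0, -15.0]
wrist_force: [0.1, 0.5, -2.1]
finger_gap: 0.575
finger_force: 32.7
```

play_rows(linear=[[0, 0, 0.05], [0, 0, 0.05], [0, 0, 0]], delta_rot=[[0, 0, 0], [0, 0, 0], [0, 0, 0]])

```text
t: 14.92
eef_pos: [0.5174, -0.1788, 0.1108]
eef_rot: [-180.0, 0.0, -15.0]
wrist_force: [-0.1, -0.5, -3.0]
finger_gap: 0.575
finger_force: 32.7
```

It is going into the recess freely, 3 mm down so far.

play_rows(linear=[[0, 0, 0.05], [0, 0, 0.05], [0, 0, 0]], delta_rot=[[0, 0, 0], [0, 0, 0], [0, 0, 0]])

```text
t: 15.3
eef_pos: [0.5174, -0.1788, 0.1098]
eef_rot: [-180.0, 0.0, -15.0]
wrist_force: [-0.7, 0.2, -1.9]
finger_gap: 0.58
finger_force: 32.7
```

play_rows(linear=[[0, 0, 0.05], [0, 0, 0.05], [0, 0, 0]], delta_rot=[[0, 0, 0], [0, 0, 0], [0, 0, 0]])

```text
t: 15.68
eef_pos: [0.5174, -0.1788, 0.1088]
eef_rot: [-180.0, 0.0, -15.0]
wrist_force: [0.1, 0.5, -2.8]
finger_gap: 0.577
finger_force: 32.7
```

play_rows(linear=[[0, 0, 0.05], [0, 0, 0]], delta_rot=[[0, 0, 0], [0, 0, 0]])

```text
t: 15.92
eef_pos: [0.5174, -0.1788, 0.1083]
eef_rot: [-180.0, 0.0, -15.0]
wrist_force: [0.1, -0.3, -3.6]
finger_gap: 0.572
finger_force: 32.7
```

play_rows(linear=[[0, 0, 0.04], [0, 0, 0]], delta_rot=[[0, 0, 0], [0, 0, 0]])

```text
t: 16.18
eef_pos: [0.5174, -0.1788, 0.1079]
eef_rot: [-180.0, 0.0, -15.0]
wrist_force: [0.1, 0.5, -3.1]
finger_gap: 0.576
finger_force: 32.7
```

play_rows(linear=[[0, 0, 0.03], [0, 0, 0]], delta_rot=[[0, 0, 0], [0, 0, 0]])

```text
t: 16.42
eef_pos: [0.5174, -0.1788, 0.1077]
eef_rot: [-180.0, 0.0, -15.0]
wrist_force: [-0.8, -0.4, -1.2]
finger_gap: 0.576
finger_force: 32.8
```

play_rows(linear=[[0, 0, 0], [0, 0, 0], [0, 0, 0], [0, 0, 0]], delta_rot=[[0, 0, 0], [0, 0, 0], [0, 0, 0], [0, 0, 0]], hand=40)

```text
t: 16.92
eef_pos: [0.5175, -0.1788, 0.1077]
eef_rot: [-180.0, -0.0, -15.0]
wrist_force: [-0.1, -0.1, 0.2]
finger_gap: 0.843
finger_force: 0.0
```

play_rows(linear=[[0, 0, -0.5], [0, 0, -1.5], [0, 0, -3], [0, 0, -3], [0, 0, -2], [0, 0, 0], [0, 0, 0]], delta_rot=[[0, 0, 0], [0, 0, 0], [0, 0, 0], [0, 0, 0], [0, 0, 0], [0, 0, 0], [0, 0, 0]])

```text
t: 17.8
eef_pos: [0.5172, -0.1787, 0.2073]
eef_rot: [-180.0, 0.0, -15.0]
wrist_force: [-0.4, -0.7, -0.3]
finger_gap: 0.843
finger_force: 0.0
```

Run:
```python
from h import *
T=tcp(); s=save('wrist','w4')
```

```text
(no output)
```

View pics/w4.png

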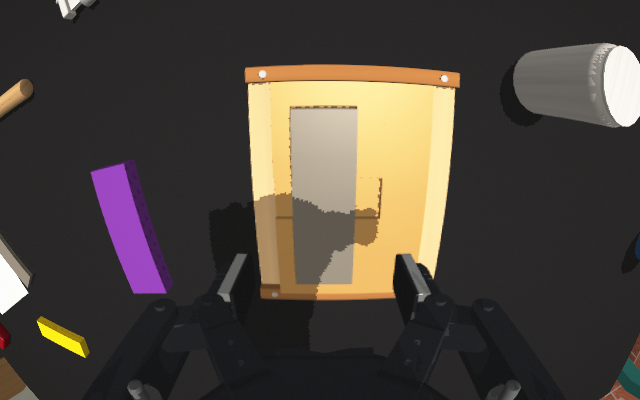

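The stone sits in the recess, with corners about (291,107), (357,107), (352,284) and (295,284). It is square to the board and the gripper is clear, so I'm handing in.

```bash
python3 -c "
from plant import arm
print(arm.finish_job())"
```

```text
the job is handed in; nothing more can be done
None
```

I set the stone on the rest, slid it across and lowered it gently into the recess until it touched the floor. The last picture showed it flat and square with the gripper clear, and I handed the job in at about 18 s; no verdict came back.

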